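Clip the job tag to the splint's strap stud

ROBOT

A 6-joint arm with a two-finger parallel gripper is mounted at the origin on the work surface. World frame = base frame: x ahead of the robot, y to its left, z up, the work surface at z = 0. Lengths are in m, angles in rad, forces in N, time in s.
With the tool pointing down it reaches from about 0.275 to 0.725 m from the base axis. Payload 15.9 kg.
Tool frame: the origin (TCP) lies on the centre line of the jaws, within the pads' length; the fingertips stand arm.tips_ahead ahead of it and the grasp point (between the pads) lies 2 mm behind it (arm.tips_ahead is the distance from the TCP to the fingertips, in m); z points along the fingers, y is the line along which they close (so a half turn about z gives the same grasp; the last joint's range is limited). The gripper opens to 85 mm and grips with 20 to 120 N. Pads are 22 mm wide; open, the fingers measure 114 mm over their backs; the gripper's body (76 mm by 85 mm) begins 54 mm behind the grasp point. The pads swing forward as they close: fully open they stand 13 mm farther back than shut.
Start: joints at [1.274, 0.213, -0.034, 1.323, 0, 1.571], TCP at [0.146, 0.478, 0.209] pointing down, gripper open.
Joint ranges: [-2.98, 2.98], [-0.74, 1.72], [-1.14, 1.35], [-2.1, 2.04], [-1.57, 1.44], [-3.14, 3.14]. Speed limits (rad/s): [1.89, 1.89, 2.39, 2.57, 3.14, 3.14].

INTERFACE

Orientations are given as a unit quaternion [w, x, y, z].
In Python, from cell import telemetry, eyes, order, spotter, arm gives the robot as it stands.
- The arm moves only by the shell command python3 -m creep 'ROWS'. ROWS is JSON, a list of rows, each a list of 5 numbers: the finger opening in cm, from 0 to 8.54, then the shift along the world's x, y, z in cm, then the turn about the world's z in rad. A call has 1 to 12 rows; each row is the pose to reach, as a shift and turn from the pose commanded when the call began; what a row does not reach only later rows make up. A row lasts 1/12 s, in which the tool goes at most 41.7 mm and 7.16 degrees, less where a joint would pass 70% of its speed; a pose out of reach is approached as far as the arm can. A call with a gripper value outside its range is refused whole. The fingers move at their own pace and stop on an object; the grip force is fixed at half the most. Time passes only in rows, so rows that repeat a pose let the fingers close. It gives the time, the measured TCP pose, the force, the opening and the grip force at its end, in the units of the state.
- telemetry.state(): the state, without advancing time (a new reading comes with each control period).
- eyes.camera(name): name is "scene" or "top" or "wrist"; returns the picture (480x640x3 uint8, red, green, blue); there is no depth.
- eyes.get_calibration(name): a dict with "K" (3x3 intrinsics, pixels), "world_to_cam" (4x4, takes a point from world to camera coordinates); the wrist camera has in their place "T_tool_cam" (4x4, takes a point from camera to tool coordinates, whose origin is the TCP and whose axes are the flange's). Camera axes: x right, y down, z forward; pixel columns grow to the right and rows downward; lengths in m; the calibration is good to about 2 mm. A picture is of the moment at which its call begins: read the wrist's pose just before it. get_calibration takes no time and is no camera call.
- order.close_job(): hands the job in; it is judged then, once.
Trained networks look in the newest picture that a camera, given by its name, has taken for a name from the list of things; names that differ only in an ending like _2 or _b are one class to them, and where a whole thing is asked for, a point or a joint stands for the part that bears it (a point fixed in the world has none). Each returns a list of dicts, best first, with "confidence" (0 to 1); they miss things now and then, are a little off and sometimes report something else, mostly with a low value. They report only what shows in the picture. A call takes as long as a camera call. They do not tell look-alikes from the thing itself.
- spotter.search_frame(thing, camera): "position" ([x, y, z] in m, in world coordinates, good to about 4 mm: the middle of the surface that is visible of it).
- spotter.landmark_of(thing, camera): "position" ([x, y, z] in m, in world coordinates, good to about 4 mm: a listed point, or the origin of a listed thing).
The state is a dict: "t": time; "qpos": joint angles; "joint_vel": joint speeds; "joint_efforts": joint torques, N m; "position": TCP position; "ee_rot": TCP orientation; "contact_force": force on the tool from outside, world axes, zero at the start; "ft_torque": the same for the moment, N m; "grip_width": opening from 0.0 (shut) to 1.0 (fully open); "grip_force": force on a finger pad.
Only numpy, scipy, OpenCV 4.12 (cv2) and the standard library are available. Lean on these libraries where they do the work, as an engineer would, in place of code of your own. Each camera call takes 0.05 s, during which the arm holds its last target. There are 200 camera calls.

TASK

Clip the orange job tag onto the brass strap stud of the white splint: pinch its plunger in fully so that the hook comes out, keep the tag pointing straight at the splint, bring the hook past the stud and slide it sideways until its shank rests lightly against the stud, then let go so that the spring draws the hook shut around the stud. The stud's place in its slot differs from splint to splint, so feel for it and never push hard on it or on the splint. Leave the orange tag clipped on and lying flat and straight on the bench, and leave the blue tag and the other things where they are.

Things in the scene. Friction and masses are not known exactly. Their poses are not given: they have to be found in the camera images.
- tag: Orange job tag with a sprung hook, loose, about 110 g, lying flat. Origin: underside, middle of its 66 x 34 x 5 mm orange base plate; own x points forward to the hook, y left, z up. A grey barrel 18 mm wide, 6 to 14 mm high, runs from x = -12 mm forward through the finger plate to a flat nose at x = +62 mm: fingertips ahead of the finger plate must stay over 15 mm high.
- tag_plates (a point): Middle between the orange tag's two upright pinch plates at rest (tag x = -6 mm, 29 mm high). Each is 28 mm wide, 8 to 50 mm high. In front the fixed orange finger plate (front face at tag x = +18 mm); behind it the bare aluminium plunger plate (rear face at -30 mm, at -16 mm when home). Pinching them together along x, 48 mm to 34 mm outside, pushes the hook out.
- tag_plunger (a joint): Plunger and hook travel of the orange tag, m: 0 at rest, hook in; 0.014 pressed home, hook out. The spring pushes back with 1.8 N at 0 and 3.9 N at 0.014, damped. With the stud caught it stays at about 0.006.
- tag_nose (a point): Middle of the orange tag's nose face, 62 mm ahead of the tag's origin, 10 mm above its underside, axes as the tag's.
- tag_hook (a point): Outer bend of the orange tag's hook, 4 mm brass wire, 10 mm high. The shank lies along x at tag y = -6 mm and comes out of the nose; from this bend the barb turns to +y, its tip at tag y = +7 mm. The barb's inner face is 2 mm ahead of the nose at rest, 16 mm when home (outer face 20 mm). Moves with the plunger.
- splint: White forearm splint with its strap foot, fixed. Origin: on the bench under the middle of the stud's slot; x points away from the robot, to the trough, y left, z up. The foot is a flat aluminium plate 3 mm thick, 50 mm wide, from x = -3 mm to the trough. A tag is clipped on from the robot's side, its x along the splint's x, with the stud between nose and barb; the bench in front is free.
- slot (a point): Middle of the stud's slot, 10 mm above the bench, axes as the splint's. The stud, a rigid upright brass pin 8 mm in diameter, its top 31 mm above the bench, stands in the slot at splint x = 0, anywhere from y = -10 to +10 mm, held fast; where is not measured and differs each time.
- trough (a point): Lowest point inside the splint's trough, 85 mm beyond the slot. The trough is 170 mm long along the splint's y, 90 mm wide, open upwards, its rims about 42 mm high; the near rim is 40 mm beyond the slot.
- blue_tag: Blue job tag, same shape and size as the orange one, not to be used. Loose; origin and axes as the orange tag's.
- jar: Closed glass jar, 72 mm in diameter, 100 mm tall, loose; origin under its middle.
- screwdriver: Screwdriver lying loose on the bench; origin at its underside.
- hammer: Hammer lying loose on the bench; origin at its underside.
- tape: Yellow plastic ring (roll core), 90 mm across, 25 mm high, loose; origin under its middle.
- rivet_tray: Green divided rivet tray, 120 x 90 x 30 mm, loose; origin under its middle.
There are look-alikes about, which are no part of the job. Several things have the shape of the splint; the one meant has the colours described above. Leave any green look-alike of the tag alone.

How it is judged:
By the outcome, as a careful person would: the job done as asked, in the order asked, and still so for the second after the job is handed in, with the robot touching nothing.
It also fails if it takes over 48 s, if anything falls off the work surface, if the arm or the gripper's body presses on something with over 40 N, if the wrist force passes 120 N, or if a joint passes its speed limit or range.

## Working session

There is one attempt and no reset: what is moved stays moved. The work goes in short steps, Python scripts to look and compute and a shell command to move; the robot and the scene stay as the last step left them, time stands still between calls to the robot, and variables do not carry over. Pictures are saved under pics/ and viewed, at most 10 in all, crops included, and the job is handed in when it is done.

```bash
mkdir -p pics; ls
python3 - <<'E'
from cell import telemetry, eyes, order, spotter, arm
import cv2,numpy as np
print(arm.tips_ahead, telemetry.state())
for c in ("top","scene"):
    im=eyes.camera(c); cv2.imwrite(f"pics/{c}0.png",im[:,:,::-1])
    d=eyes.get_calibration(c); K=np.array(d["K"]);T=np.array(d["world_to_cam"])
    for n in ("tag","tag_plates","tag_nose","splint","slot","blue_tag"):
        for r in spotter.landmark_of(n,c)[:5]:
            p=np.array(r["position"]); q=K@(T@np.r_[p,1])[:3]; print(c,n,round(r["confidence"],2),p.round(3),(q[:2]/q[2]).round())
print(telemetry.state()["t"])
E
```

```text
pics
0.017 {'t': 0.0, 'qpos': array([ 1.27396748e+00,  2.13351541e-01, -3.50402071e-02,  1.32350483e+00,
        1.57505975e-05,  1.57079861e+00]), 'joint_vel': array([ 0.00091669,  0.00051519,  0.00015391, -0.00170241,  0.00202223,
       -0.00039587]), 'joint_efforts': array([ 2.35026688e-03, -6.86166859e+01,  4.87114835e+01,  1.75907527e-02,
        1.26397831e-04,  5.94685389e-05]), 'position': array([0.14613441, 0.47779236, 0.20822598]), 'ee_rot': array([-8.91354943e-05,  1.47871284e-01,  9.89006461e-01, -5.42915030e-04]), 'contact_force': array([-0.2122801 , -0.03864376, -0.52004303]), 'ft_torque': array([-0.037672  ,  0.00728245,  0.01461421]), 'grip_force': 0.0, 'grip_width': 1.0013567120555535}
top tag 0.76 [ 0.46  -0.221  0.002] [421. 250.]
top tag 0.63 [ 0.297 -0.167 -0.   ] [400. 316.]
top tag 0.59 [ 0.428 -0.438  0.004] [511. 263.]
top tag_plates 0.91 [ 0.291 -0.165  0.026] [401. 318.]
top tag_plates 0.61 [ 0.452 -0.219  0.03 ] [423. 251.]
top tag_nose 0.96 [ 0.35  -0.203  0.01 ] [415. 294.]
top tag_nose 0.95 [ 0.515 -0.244  0.013] [431. 227.]
top tag_nose 0.5 [0.641 0.4
[... 244 characters left out ...]
18 0.009] [241. 342.]
top blue_tag 0.63 [0.518 0.25  0.001] [233. 226.]
top blue_tag 0.33 [0.337 0.399 0.   ] [170. 298.]
scene tag 0.71 [ 0.453 -0.226  0.006] [254. 234.]
scene tag 0.59 [ 0.302 -0.169  0.   ] [293. 213.]
scene tag_plates 0.65 [ 0.452 -0.222  0.027] [255. 229.]
scene tag_plates 0.62 [ 0.291 -0.162  0.032] [296. 204.]
scene tag_nose 0.85 [ 0.348 -0.2    0.009] [278. 216.]
scene tag_nose 0.71 [ 0.517 -0.242  0.007] [239. 245.]
scene splint 0.69 [0.234 0.214 0.001] [414. 231.]
scene splint 0.68 [ 0.608  0.063 -0.002] [320. 299.]
scene slot 0.77 [0.606 0.061 0.007] [320. 296.]
scene slot 0.59 [0.237 0.213 0.009] [414. 229.]
scene blue_tag 0.65 [0.516 0.245 0.001] [398. 296.]
0.7
```

View pics/top0.png

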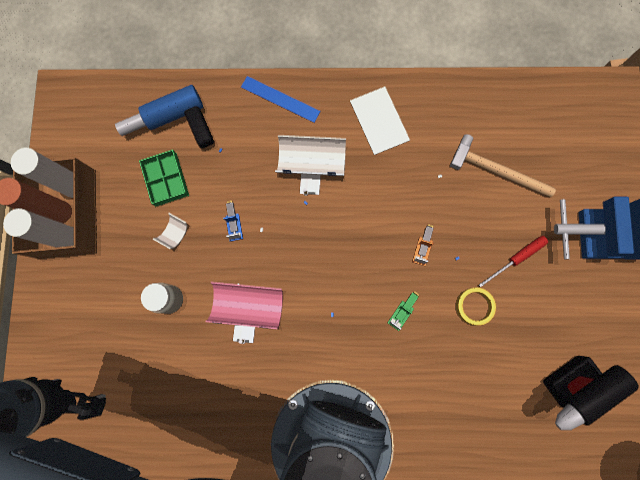

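Run:
```python
import cv2
im=cv2.imread("pics/top0.png")
a=cv2.resize(im[210:330,380:460],None,fx=5,fy=5)
b=cv2.resize(im[120:220,250:370],None,fx=3.3,fy=3.3)
import numpy as np
o=np.zeros((600,800,3),np.uint8);o[:a.shape[0],:400]=a[:600,:400];o[:330,404:800]=b[:330,:396];cv2.imwrite("pics/crop0.png",o)
```

```text
(no output)
```

View pics/crop0.png

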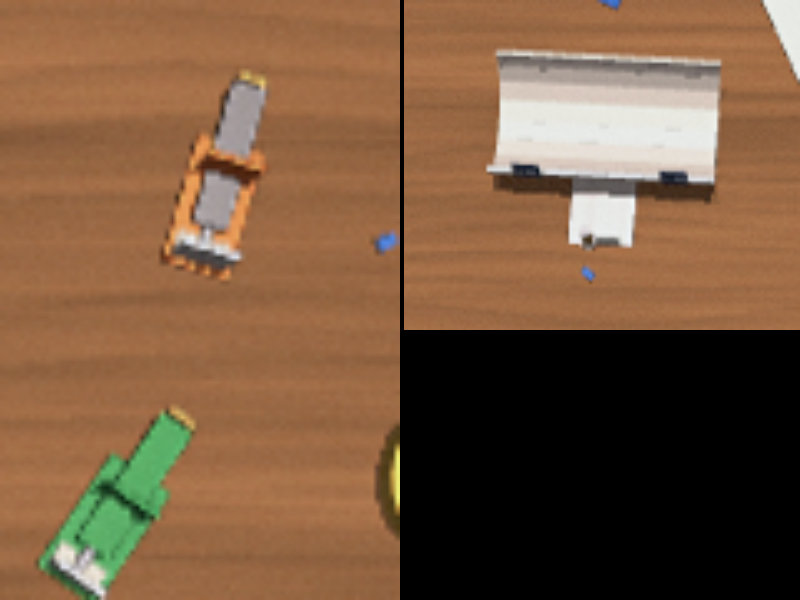

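The top picture shows the orange tag (bare plunger plate, hook to the upper right) at (423,245). Its look-alikes are the green tag at (404,311) and the blue tag at (234,221). The white splint is at (310,157), with its foot at (310,185) and the stud near (307,193). Its look-alikes are the pink splint (245,310) and a small white one (172,232). The crop confirms the choice. I'll pass over the splint for a closer look and then go to the tag.

```bash
python3 -m creep '[[8.5,35,-42,4,-1.3],[8.5,35,-42,4,-1.3],[8.5,35,-42,4,-1.3],[8.5,35,-42,4,-1.3],[8.5,35,-42,4,-1.3],[8.5,35,-42,4,-1.3],[8.5,35,-42,4,-1.3],[8.5,35,-42,4,-1.3],[8.5,35,-42,4,-1.3],[8.5,35,-42,4,-1.3],[8.5,35,-42,4,-1.3],[8.5,35,-42,4,-1.3]]'; python3 -m creep '[[8.5,0,0,0,0],[8.5,0,0,0,0],[8.5,0,0,0,0]]'
cat > h.py <<'E'
from cell import telemetry, eyes, order, spotter, arm
import cv2,numpy as np
from scipy.spatial.transform import Rotation as R
def cam():
    s=telemetry.state(); q=s["ee_rot"]; T=np.eye(4); T[:3,:3]=R.from_quat(np.r_[q[1:],q[0]]).as_matrix(); T[:3,3]=s["position"]
    im=eyes.camera("wrist"); c=eyes.get_calibration("wrist"); return im,np.array(c["K"]),T@np.array(c["T_tool_cam"])
def px2w(K,M,uv,z):
    d=M[:3,:3]@np.linalg.solve(K,[uv[0],uv[1],1]); o=M[:3,3]; return o+d*(z-o[2])/d[2]
def w2px(K,M,p):
    q=K@(np.linalg.inv(M)@np.r_[p,1])[:3]; return q[:2]/q[2]
def look(name,things):
    im,K,M=cam(); cv2.imwrite(f"pics/{name}.png",im[:,:,::-1]); np.savez(f"pics/{name}.npz",K=K,M=M)
    for n in things:
        for r in spotter.landmark_of(n,"wrist")[:3]:
            p=np.array(r["position"]); print(n,round(r["confidence"],2),p.round(4),w2px(K,M,p).round())
    s=telemetry.state(); print(s["t"],s["position"],s["ee_rot"])
E
python3 -c "
from h import *
look('w1',['splint','slot','trough'])"
```

```text
t: 1.7
position: [0.4664, 0.093, 0.2455]
ee_rot: [0.0, 0.718, 0.696, 0.0]
contact_force: [1.0, 1.2, 0.6]
grip_width: 0.991
grip_force: 0.0
t: 1.95
position: [0.4653, 0.0951, 0.245]
ee_rot: [-0.0, 0.716, 0.698, -0.0]
contact_force: [-0.0, -0.4, -0.8]
grip_width: 0.995
grip_force: 0.0
splint 0.97 [ 0.2374  0.213  -0.0014] [69. 61.]
slot 0.71 [0.6048 0.0582 0.0122] [460. 217.]
slot 0.71 [0.2332 0.2175 0.0121] [54. 55.]
trough 0.64 [0.3242 0.2053 0.003 ] [162.  67.]
trough 0.6 [0.688  0.0542 0.006 ] [540. 217.]
2.15 [0.4648889  0.09600708 0.24531016] [-1.05928591e-05  7.15593544e-01  6.98516910e-01  7.93549123e-05]
```

View pics/w1.png

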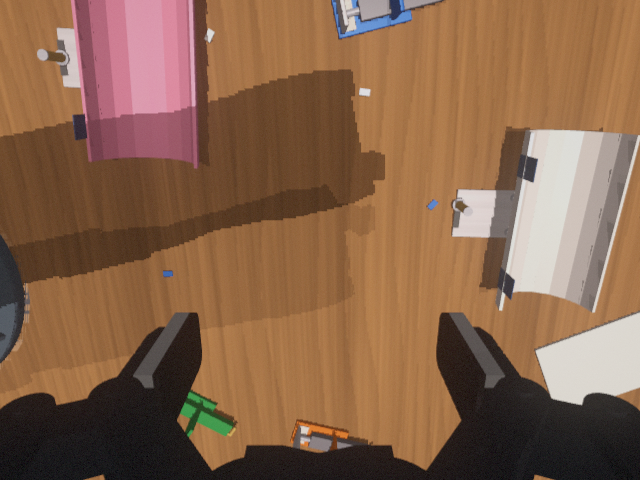

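The white splint is at right. Its foot's front corners are at about (458,190) and (452,237), the stud's base at (457,206) and its top at (469,210). The near rim runs (527,130)–(500,308). The orange tag shows at (330,435).

Run:
```python
import numpy as np,cv2
from h import px2w
d=np.load("pics/w1.npz");K,M=d["K"],d["M"]
f=lambda uv,z:px2w(K,M,uv,z)[:2]
im=cv2.imread("pics/w1.png"); cv2.imwrite("pics/w1c.png",cv2.resize(im[170:270,430:560],None,fx=6,fy=6,interpolation=cv2.INTER_CUBIC))
for n,uv,z in [("cL",(458,190),.003),("cR",(452,237),.003),("sL",(510,191),.003),("sR",(504,238),.003),("rimL",(527,130),.042),("rimR",(500,308),.042),("frL",(637,137),.042),("frR",(595,308),.042),("studbase",(457,206),.003),("studtop",(469,210),.031)]: print(n,f(uv,z).round(4))
a=f((527,130),.042)-f((500,308),.042);print(np.arctan2(-a[0],a[1]))
```

```text
cL [0.6039 0.0835]
cR [0.6016 0.0339]
sL [0.6561 0.0811]
sR [0.6557 0.0313]
rimL [0.6463 0.1437]
rimR [ 0.642  -0.0287]
frL [0.7428 0.1352]
frR [ 0.7366 -0.0312]
studbase [0.6042 0.067 ]
studtop [0.6064 0.0702]
-0.024882885202780546
```

View pics/w1c.png

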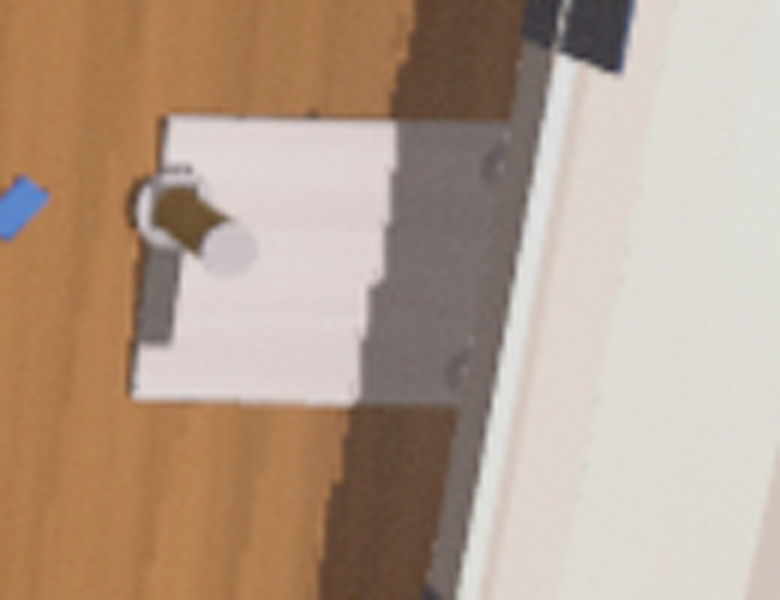

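The stud stands near world (0.606, 0.069), about +10 mm in its slot, and the splint's yaw is about -0.03. Now the tag.

```bash
python3 -m creep '[[8.5,-1,-26,-5,-0.3],[8.5,-1,-26,-5,-0.3],[8.5,-1,-26,-5,-0.3],[8.5,-1,-26,-5,-0.3],[8.5,-1,-26,-5,-0.3],[8.5,-1,-26,-5,-0.3],[8.5,-1,-26,-5,-0.3],[8.5,-1,-26,-5,-0.3],[8.5,-1,-26,-5,-0.3],[8.5,-1,-26,-5,-0.3],[8.5,-1,-26,-5,-0.3]]'
python3 -c "
from h import *
look('w2',['tag','tag_plates','tag_nose','tag_hook'])"
```

```text
t: 3.07
position: [0.4558, -0.1637, 0.1955]
ee_rot: [0.0, 0.812, 0.584, 0.0]
contact_force: [-0.2, -0.8, -0.1]
grip_width: 0.995
grip_force: 0.0
tag 0.73 [ 0.46   -0.2201 -0.0039] [343. 246.]
tag 0.64 [ 0.2951 -0.1659  0.0062] [153. 251.]
tag_plates 0.8 [ 0.4545 -0.2244  0.0296] [340. 265.]
tag_plates 0.7 [ 0.2958 -0.1629  0.0269] [143. 256.]
tag_nose 0.93 [ 0.5208 -0.2427  0.0163] [416. 256.]
tag_nose 0.78 [ 0.3499 -0.2013  0.0087] [223. 268.]
tag_hook 0.8 [ 0.3521 -0.2083  0.0112] [228. 275.]
tag_hook 0.68 [ 0.52   -0.2512  0.0115] [417. 262.]
3.3167 [ 0.45564644 -0.16441276  0.19535204] [1.18643304e-04 8.12170028e-01 5.83420792e-01 1.01479645e-04]
```

View pics/w2.png

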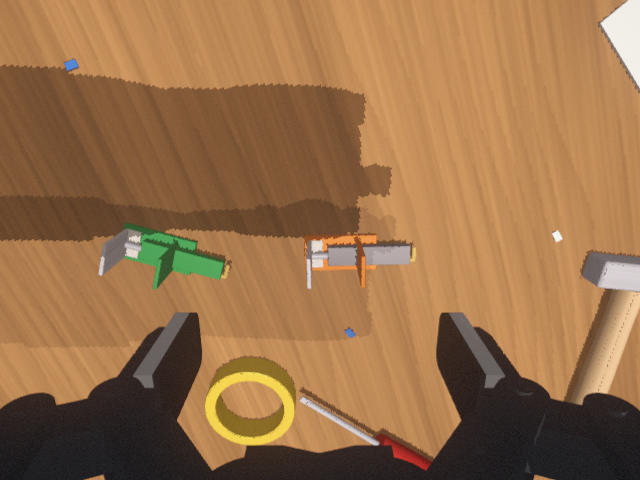

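The orange tag lies at (343,252), nearly along the image's rows. Its barrel's top edges run (330,246)–(411,244) and (330,265)–(411,263), and its nose is at (411,254). The pinch plates stand between columns 308 and 365.

Run:
```python
import numpy as np
from h import px2w
d=np.load("pics/w2.npz");K,M=d["K"],d["M"]
f=lambda uv,z:px2w(K,M,uv,z)[:2]
for z,a,b in [(.014,(330,246),(411,244)),(.014,(330,265),(411,263)),(.005,(306,236),(376,234.5)),]:
    p,q=f(a,z),f(b,z);v=q-p;print(p.round(4),q.round(4),np.arctan2(v[1],v[0]).round(3),np.linalg.norm(v).round(4))
n=f((411,253.5),.014);print("nose",n)
for y in(-.3,-.33,-.36): print(y,n-.062*np.array([np.cos(y),np.sin(y)]),n-.068*np.array([np.cos(y),np.sin(y)]))
```

```text
[ 0.4504 -0.2103] [ 0.5193 -0.2314] -0.298 0.0721
[ 0.4447 -0.2277] [ 0.5147 -0.2491] -0.297 0.0732
[ 0.4319 -0.1974] [ 0.4925 -0.2162] -0.301 0.0635
nose [ 0.5170328 -0.240193 ]
-0.3 [ 0.45780194 -0.22187075] [ 0.45206992 -0.22009763]
-0.33 [ 0.45837818 -0.22010234] [ 0.45270193 -0.21815808]
-0.36 [ 0.4590072 -0.218352 ] [ 0.45339182 -0.21623836]
```

```bash
python3 -m creep '[[8.5,-0.4,-5.5,-6,0.025],[8.5,-0.4,-5.5,-6,0.025],[8.5,-0.4,-5.5,-10,0.025],[8.5,-0.4,-5.5,-10,0.025],[8.5,-0.4,-5.5,-10,0.025]]'
python3 -c "
from h import *
look('w3',['tag_plates','tag_nose'])"
```

```text
t: 3.73
position: [0.4502, -0.2192, 0.0946]
ee_rot: [-0.002, 0.805, 0.593, -0.001]
contact_force: [0.2, 0.3, 0.6]
grip_width: 0.995
grip_force: 0.0
tag_plates 0.79 [ 0.2949 -0.1633  0.0299] [ 38. 228.]
tag_plates 0.6 [ 0.457  -0.2242  0.0264] [333. 243.]
tag_nose 0.79 [ 0.3498 -0.2033  0.009 ] [165. 251.]
tag_nose 0.73 [ 0.5179 -0.2386  0.0119] [432. 229.]
3.8833 [ 0.45293561 -0.22003297  0.09757165] [1.36010584e-03 8.04880771e-01 5.93434527e-01 7.46060347e-04]
```

View pics/w3.png

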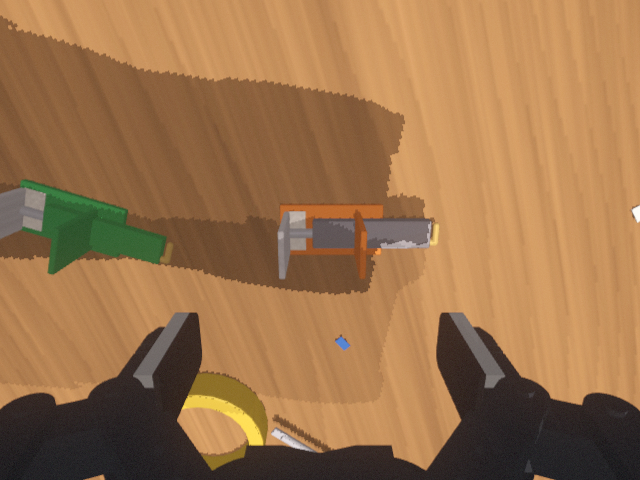

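The tag's plates stand at columns 284 and 360, centred between the fingers at 320, and the tag is square to the jaws. Descend and pinch.

```bash
python3 -m creep '[[8.5,0,0,-3,0],[8.5,0,0,-5,0],[8.5,0,0,-6.1,0],[8.5,0,0,-6.1,0],[8.5,0,0,-6.1,0],[5.2,0,0,-6.1,0],[5.2,0,0,-6.1,0],[5.2,0,0,-6.1,0],[3.0,0,0,-6.1,0],[3.0,0,0,-6.1,0],[3.0,0,0,-6.1,0],[3.0,0,0,-6.1,0]]'
```

```text
t: 4.88
position: [0.4515, -0.22, 0.0342]
ee_rot: [-0.0, 0.805, 0.593, -0.0]
contact_force: [-0.1, 0.0, -1.0]
grip_width: 0.349
grip_force: 0.0
```

```bash
python3 -c "
from h import *
look('w4',['tag_nose'])
print(telemetry.state()['grip_force'],telemetry.state()['grip_width'])"
```

```text
tag_nose 0.82 [ 0.3515 -0.2024  0.0134] [117. 294.]
tag_nose 0.68 [ 0.5195 -0.2414  0.0157] [467. 272.]
4.9833 [ 0.45141277 -0.21995288  0.03417994] [-4.80480883e-05  8.05150795e-01  5.93070143e-01 -1.69542578e-05]
0.0 0.3508455061006343
```

View pics/w4.png

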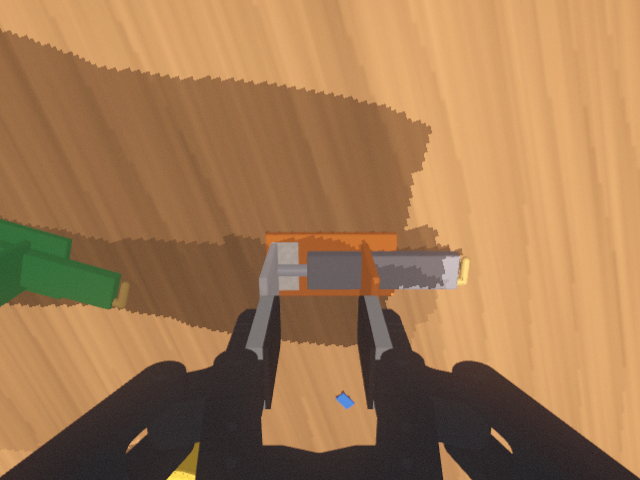

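Run:
```python
import numpy as np
from h import *
d=np.load("pics/w4.npz");K,M=d["K"],d["M"]
print("cam pos",M[:3,3],"axis",M[:3,2])
y=-.30;R2=np.array([[np.cos(y),-np.sin(y)],[np.sin(y),np.cos(y)]])
o=np.array([.458,-.2215])
for p in [(-30,14,8),(-30,14,50),(-30,-14,50),(-30,-14,8),(18,14,8),(18,14,50),(18,-14,50),(62,0,10),(33,17,5),(-33,17,5)]:
    p=np.array(p)/1e3;print((p*1e3).astype(int),w2px(K,M,np.r_[o+R2@p[:2],p[2]]).round())
s=telemetry.state();c=s["position"]
for dy in(-15,15):
  for dx in (-11,11):
    for dz in (-17,10):
      print("pad",dy,dx,dz,w2px(K,M,np.r_[c[:2]+R2@(np.array([dy,dx])/1e3),c[2]+dz/1e3]).round())
```

```text
cam pos [ 0.4747601  -0.1435028   0.19991732] axis [-0.09294756 -0.29884602 -0.94976408]
[-30  14   8] [272. 238.]
[-30  14  50] [261. 273.]
[-30 -14  50] [264. 335.]
[-30 -14   8] [274. 290.]
[18 14  8] [370. 238.]
[18 14 50] [383. 273.]
[ 18 -14  50] [379. 335.]
[62  0 10] [458. 266.]
[33 17  5] [400. 230.]
[-33  17   5] [266. 231.]
pad -15 -11 -17 [289. 294.]
pad -15 -11 10 [284. 322.]
pad -15 11 -17 [288. 251.]
pad -15 11 10 [283. 275.]
pad 15 -11 -17 [350. 294.]
pad 15 -11 10 [355. 322.]
pad 15 11 -17 [351. 251.]
pad 15 11 10 [356. 275.]
```

Run:
```python
import cv2
im=cv2.imread("pics/w4.png"); cv2.imwrite("pics/w4c.png",cv2.resize(im[220:380,220:430],None,fx=3.7,fy=3.7,interpolation=cv2.INTER_CUBIC))
```

```text
(no output)
```

View pics/w4c.png

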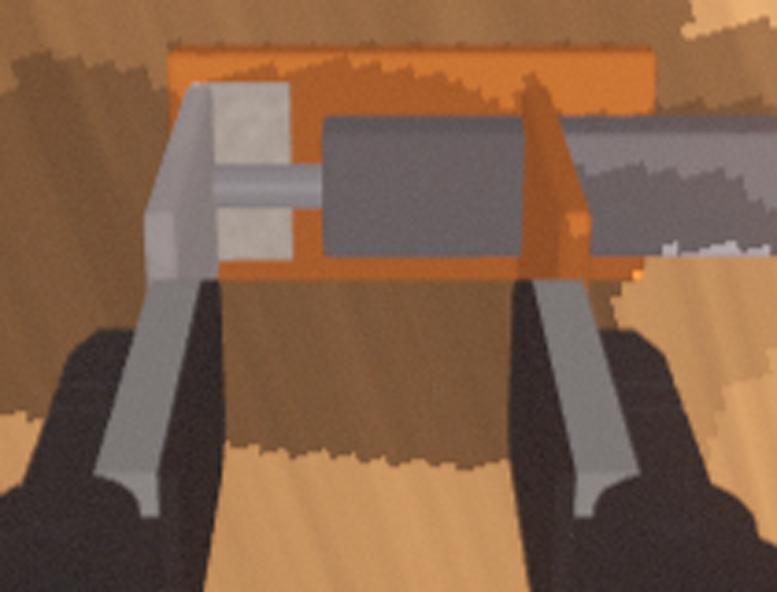

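Run:
```python
import numpy as np
from h import *
from scipy.optimize import least_squares
c=eyes.get_calibration("wrist");K=np.array(c["K"]);T=np.array(c["T_tool_cam"]);print(K.round(1).tolist(),T.round(3).tolist())
def proj(p): return w2px(K,T,np.array(p))
# tool axes: find px of tool points; edge nearest camera at tool x=+-11
sx=np.sign(T[0,3])
for name,half,px in [("w4",.0149,[(274,296),(365,296)]),("w2",.0425,[(200,315),(438,315)])]:
    for x in (.011,-.011):
        print(name,x*sx,[(z,proj((sx*x,-half,z/1e3)).round().tolist(),proj((sx*x,half,z/1e3)).round().tolist()) for z in (17,4,-10,-20,-30,-40)],px)
im=eyes.camera("scene");d=eyes.get_calibration("scene");q=np.array(d["K"])@(np.array(d["world_to_cam"])@np.r_[telemetry.state()["position"],1])[:3];u,v=(q[:2]/q[2]).astype(int);print(u,v)
cv2.imwrite("pics/s1.png",cv2.resize(im[v-60:v+40,u-60:u+70,::-1],None,fx=6,fy=6,interpolation=cv2.INTER_CUBIC))
```

```text
[[414.1, 0.0, 318.7], [0.0, 414.1, 233.9], [0.0, 0.0, 1.0]] [[0.0, -0.95, -0.313, 0.08], [1.0, 0.0, -0.0, -0.0], [0.0, -0.313, 0.95, -0.166], [0.0, 0.0, 0.0, 1.0]]
w4 0.011 [(17, [288.0, 251.0], [351.0, 251.0]), (4, [286.0, 262.0], [353.0, 262.0]), (-10, [283.0, 275.0], [356.0, 275.0]), (-20, [281.0, 285.0], [358.0, 285.0]), (-30, [279.0, 297.0], [361.0, 297.0]), (-40, [276.0, 311.0], [364.0, 311.0])] [(274, 296), (365, 296)]
w4 -0.011 [(17, [289.0, 294.0], [350.0, 294.0]), (4, [287.0, 306.0], [352.0, 307.0]), (-10, [285.0, 322.0], [355.0, 322.0]), (-20, [283.0, 335.0], [357.0, 335.0]), (-30, [281.0, 349.0], [359.0, 349.0]), (-40, [278.0, 366.0], [362.0, 366.0])] [(274, 296), (365, 296)]
w2 0.011 [(17, [229.0, 251.0], [410.0, 252.0]), (4, [223.0, 262.0], [416.0, 262.0]), (-10, [216.0, 275.0], [424.0, 275.0]), (-20, [210.0, 285.0], [430.0, 285.0]), (-30, [203.0, 297.0], [437.0, 297.0]), (-40, [195.0, 311.0], [445.0, 311.0])] [(200, 315), (438, 315)]
w2 -0.011 [(17, [232.0, 294.0], [407.0, 294.0]), (4, [227.0, 306.0], [412.0, 307.0]), (-10, [220.0, 322.0], [419.0, 322.0]), (-20, [214.0, 335.0], [425.0, 335.0]), (-30, [208.0, 349.0], [432.0, 349.0]), (-40, [201.0, 366.0], [439.0, 366.0])] [(200, 315), (438, 315)]
255 226
```

View pics/s1.png

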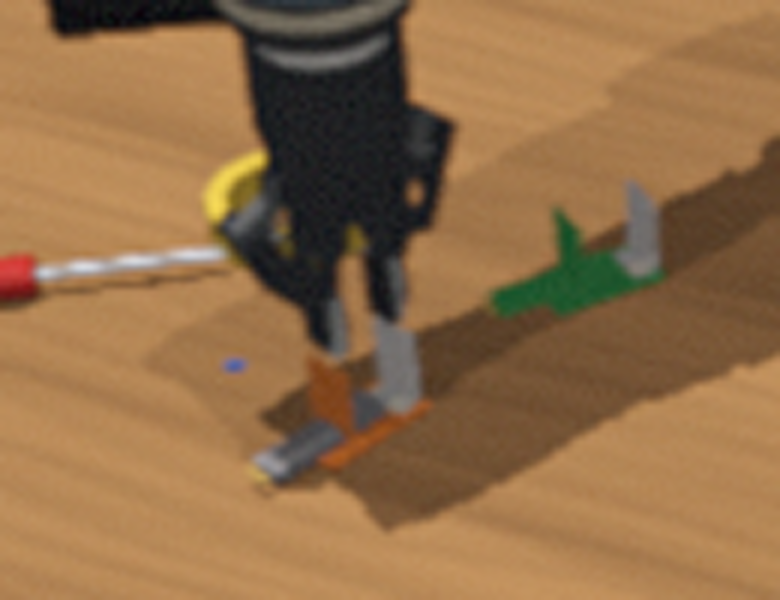

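The scene view shows the fingertips still above the plates: the pads really end about 30 mm behind the reported TCP. I'll open up, go lower under force watch, and pinch again.

```bash
python3 -m creep '[[8.5,0,0,0,0],[8.5,0,0,0,0],[8.5,0,0,0,0],[8.5,0,0,-1,0],[8.5,0,0,-2,0],[8.5,0,0,-2,0]]'; python3 -m creep '[[8.5,0,0,-1,0],[8.5,0,0,-2.0,0],[8.5,0,0,-2.0,0],[5.6,0,0,-2.0,0],[5.6,0,0,-2.0,0],[5.6,0,0,-2.0,0]]'
python3 -m creep '[[4.6,0,0,0,0],[4.6,0,0,0,0],[4.6,0,0,0,0]]'
python3 -c "
from h import *
look('w5',['tag_nose'])"
```

```text
t: 5.53
position: [0.4502, -0.2193, 0.0118]
ee_rot: [-0.001, 0.805, 0.593, -0.001]
contact_force: [-0.4, -0.4, -0.3]
grip_width: 0.995
grip_force: 0.0
t: 6.03
position: [0.4517, -0.2201, -0.0055]
ee_rot: [0.0, 0.805, 0.593, 0.0]
contact_force: [0.1, -1.4, 0.2]
grip_width: 0.653
grip_force: 0.0
t: 6.28
position: [0.4521, -0.2202, -0.0053]
ee_rot: [0.001, 0.805, 0.593, 0.0]
contact_force: [1.9, -1.1, 4.2]
grip_width: 0.541
grip_force: 3.2
tag_nose 0.79 [ 0.5187 -0.241   0.0136] [495. 310.]
tag_nose 0.71 [ 0.3503 -0.2002  0.0089] [ 72. 328.]
6.3833 [ 0.45210641 -0.22021264 -0.0053447 ] [5.80088329e-04 8.05119537e-01 5.93112193e-01 3.48772444e-04]
```

The pads now meet the plates (46 mm, 3.2 N). Pinch home.

```bash
python3 -m creep '[[4.0,0,0,0,0],[3.6,0,0,0,0],[3.2,0,0,0,0],[3.0,0,0,0,0],[3.0,0,0,0,0],[3.0,0,0,0,0]]'
python3 -c "
from h import *
look('w6',['tag_nose','tag_hook'])"
```

```text
t: 6.88
position: [0.4531, -0.2207, -0.0042]
ee_rot: [0.002, 0.805, 0.593, 0.001]
contact_force: [2.3, -0.2, 22.6]
grip_width: 0.378
grip_force: 57.3
tag_nose 0.81 [ 0.3521 -0.1999  0.0108] [ 71. 327.]
tag_nose 0.63 [ 0.5142 -0.2462  0.0133] [482. 321.]
tag_hook 0.76 [ 0.3504 -0.2097  0.011 ] [ 78. 348.]
tag_hook 0.62 [ 0.5256 -0.2517  0.0125] [512. 324.]
7.0333 [ 0.45315664 -0.22067132 -0.00423213] [0.00157987 0.80510735 0.59312632 0.0009118 ]
```

Pinched home at 32 mm and 57 N. Next I'll lift it clear and measure how the tag sits in the hand.

```bash
python3 -m creep '[[3.0,0,0,0.5,0],[3.0,0,0,1.5,0],[3.0,0,0,4,0],[3.0,0,0,8,0],[3.0,0,0,8,0],[3.0,0,0,8,0]]'
python3 -c "
from h import *
look('w7',['tag_nose','tag_hook','tag_plates'])
im=cv2.imread('pics/w7.png')
cv2.imwrite('pics/w7c.png',cv2.resize(im[200:450,200:560],None,fx=2.2,fy=2.2,interpolation=cv2.INTER_CUBIC))
print(telemetry.state()['contact_force'])
"
```

```text
t: 7.53
position: [0.4525, -0.2205, 0.0762]
ee_rot: [0.001, 0.805, 0.593, 0.001]
contact_force: [0.8, 0.5, -1.5]
grip_width: 0.367
grip_force: 59.9
tag_nose 0.83 [ 0.5118 -0.2394  0.0975] [478. 313.]
tag_nose 0.73 [ 0.3513 -0.199   0.0091] [148. 254.]
tag_hook 0.88 [ 0.3524 -0.2117  0.0099] [157. 273.]
tag_hook 0.7 [ 0.5281 -0.2501  0.0947] [521. 322.]
tag_plates 0.92 [ 0.4463 -0.2204  0.1105] [304. 334.]
tag_plates 0.84 [ 0.2976 -0.1649  0.0274] [ 18. 238.]
7.7333 [ 0.45058322 -0.21955287  0.07318897] [-9.22257588e-04  8.05153936e-01  5.93064966e-01 -4.85454413e-04]
[ 0.25809089  0.10899603 -0.99808217]
```

View pics/w7c.png

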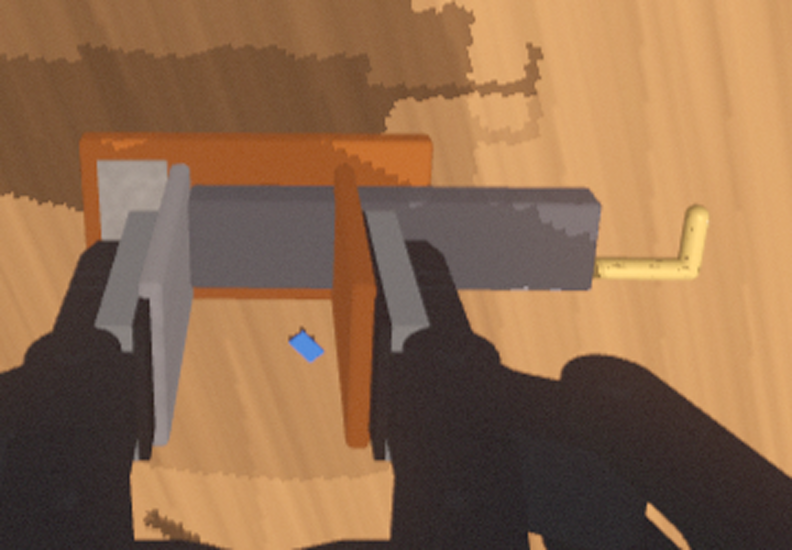

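The tag is held square, with the hook fully out: the nose's top corners are at crop (600,203) and (598,290), the bend at (695,275) and the barb tip at (697,207). I'll fit its pose in the tool frame.

```bash
cat >> h.py <<'E'
def fit(obs,x0=(0,0,0,0,0,-.005)):
    from scipy.optimize import least_squares
    c=eyes.get_calibration("wrist");K=np.array(c["K"]);Ti=np.linalg.inv(np.array(c["T_tool_cam"]))
    # tag in tool: tag x -> tool y, tag y -> tool x, tag z -> -tool z
    B=np.array([[0,1,0],[1,0,0],[0,0,-1.]])
    P=np.array([o[:3] for o in obs])/1e3;U=np.array([o[3:] for o in obs],float)
    def f(v):
        q=(R.from_rotvec(v[:3]).as_matrix()@B@P.T).T+v[3:]
        k=(Ti[:3,:3]@q.T).T+Ti[:3,3]; k=(K@k.T).T; return (k[:,:2]/k[:,2:]-U).ravel()
    s=least_squares(f,x0,loss="soft_l1"); return s.x,s.fun
E
python3 - <<'E'
from h import *
o=[(33,17,5,430,137),(-33,17,5,82,137),(62,9,14,600,203),(62,-9,14,598,290),(62,9,6,588,190),(18,14,50,375,286),(18,-14,50,370,445),(-16,14,50,142,288),(-16,-14,50,157,443),(80,7,10,697,207),(82,-8,10,695,275),(62,-6,10,597,268)]
o=[(a,b,c,u/2.2+200,v/2.2+200) for a,b,c,u,v in o]
x,r=fit(o);print("rotvec",x[:3].round(3),"t mm",(x[3:]*1e3).round(1));print(r.reshape(-1,2).round(1).tolist())
s=telemetry.state();print(s["position"],s["ee_rot"])
E
```

```text
rotvec [-0.035  0.018 -0.011] t mm [-2.8 -0.  -1. ]
[[3.3, 2.4], [2.6, 1.7], [2.0, 0.4], [-2.0, 0.2], [1.3, -2.7], [0.7, 0.6], [0.4, 0.6], [-1.2, -1.4], [-3.5, -0.2], [-0.7, -1.3], [-0.2, 0.1], [-3.8, -1.3]]
[ 0.45058322 -0.21955287  0.07318897] [-9.22257588e-04  8.05153936e-01  5.93064966e-01 -4.85454413e-04]
```

```bash
python3 -m creep '[[3.0,3.4,4,0,0.26],[3.0,3.4,8,0,0.26],[3.0,3.4,12,0,0.26],[3.0,3.4,16,0,0.26],[3.0,3.4,20,0,0.26],[3.0,3.4,24,0,0.26],[3.0,3.4,27,0,0.26],[3.0,3.4,27.8,0,0.26],[3.0,3.4,27.8,0,0.26],[3.0,3.4,27.8,0,0.26],[3.0,3.4,27.8,0,0.26],[3.0,3.4,27.8,0,0.26]]'
python3 - <<'E'
from h import *
look('w8',['tag_nose','tag_hook','slot'])
im=cv2.imread('pics/w8.png');d=np.load('pics/w8.npz');K,M=d['K'],d['M']
for p in [(.606,.069,.003),(.606,.069,.031)]: print(w2px(K,M,np.array(p)))
hsv=cv2.cvtColor(im,cv2.COLOR_BGR2HSV)
u,v=w2px(K,M,np.array((.606,.069,.02))).astype(int)
c=im[v-30:v+30,u-40:u+30]
g=cv2.cvtColor(c,cv2.COLOR_BGR2GRAY)
for r in range(0,60,3): print(v-30+r,' '.join('%3d'%x for x in g[r,::2]))
print(u-40)
E
```

```text
t: 8.73
position: [0.4853, 0.0568, 0.0739]
ee_rot: [-0.0, 0.722, 0.692, -0.0]
contact_force: [-0.8, -0.8, -1.0]
grip_width: 0.37
grip_force: 60.0
tag_nose 0.75 [0.5464 0.0522 0.0922] [473. 314.]
tag_nose 0.69 [0.481  0.0545 0.1048] [309. 331.]
tag_hook 0.7 [0.5646 0.0457 0.0902] [515. 324.]
slot 0.67 [0.6026 0.0575 0.0114] [522. 233.]
8.9333 [0.48550751 0.05735622 0.07415698] [-2.71423438e-06  7.21847291e-01  6.92052373e-01 -2.37578660e-05]
[523.14168525 209.46754311]
[548.08795924 223.16866154]
187 172 175 174 175 173 176 177 178 182 183 185 113 187 251 253 253 253 252 253 253 253 253 253 252 252 252 252 252 252 251 251 252 251 251 251
190 173 172 174 173 174 175 178 179 183 184 184 127 200 253 254 253 253 253 253 253 253 252 253 253 252 253 253 253 252 252 252 252 251 251 252
193 174 175 172 174 175 177 179 178 184 184 142 138 232 255 255 255 255 255 255 255 255 255 254 255 254 254 254 254 253 254 253 253 253 253 253
196 173 174 174 176 184 181 178 182 186 186 144 159 246 255 255 255 255 255 255 255 255 255 255 255 255 255 255 255 255 255 255 255 255 255 255
199 173 173 174 178 184
[... 1584 characters left out ...]
 182 186 118 122 152 150 151 150 180 255 255 255 254 255 255 255 254 255 252 249 250 252 255 254 254 253 254 253 254 253
235 180 184 185 182 184 184 186 117 133 149 149 150 149 228 253 253 253 253 253 253 254 254 253 254 253 253 253 253 253 253 253 253 253 253 253
238 178 183 186 183 182 183 148 121 146 149 151 151 149 248 253 253 253 253 253 253 253 253 253 252 253 253 253 253 252 252 252 252 252 252 251
241 181 184 185 182 183 183 145 124 149 150 149 151 149 253 255 255 255 255 255 255 255 255 255 255 255 254 254 254 253 254 254 253 253 253 253
244 185 185 186 183 182 182 139 123 151 149 150 149 178 253 253 253 253 253 253 253 253 253 253 253 253 253 253 253 253 253 253 252 252 252 252
497
```

Run:
```python
from h import *
d=np.load('pics/w8.npz');K,M=d['K'],d['M']
p=px2w(K,M,(520,187),.003);q=px2w(K,M,(509.5,244),.003);print(p,q,np.arctan2(-(p-q)[0],(p-q)[1]),"stud",px2w(K,M,(547.5,224),.031))
im=cv2.imread('pics/w8.png')
g=cv2.cvtColor(im,cv2.COLOR_BGR2GRAY)
# foot side edges: find rows of bright->dark at several columns
for u in range(530,590,10):
    col=(g[:,u]>205).astype(int); 
    runs=[(i) for i in range(120,320) if col[i]!=col[i-1]]; print(u,runs[:10])
```

```text
[0.60267178 0.0826061  0.003     ] [0.60016485 0.04760232 0.003     ] -0.07149681263414877 stud [0.60575091 0.06855351 0.031     ]
530 [185, 204, 205, 206, 223, 265]
540 [185, 212, 221, 265]
550 [185, 265]
560 [185, 265]
570 [185, 264]
580 [185, 231]
```

Run:
```python
from h import *
d=np.load('pics/w8.npz');K,M=d['K'],d['M']
for a,b in [((530,185),(580,185)),((530,265.2),(575,264.5))]:
    p=px2w(K,M,a,.003);q=px2w(K,M,b,.003);v=q-p;print(p,q,np.arctan2(v[1],v[0]))
print(eyes.get_calibration("wrist")["T_tool_cam"][1])
```

```text
[0.60832431 0.08354362 0.003     ] [0.63722962 0.08232305 0.003     ] -0.04220140171807911
[0.61420703 0.03311879 0.003     ] [0.64185453 0.03242106 0.003     ] -0.025231295437010266
[ 9.99999950e-01  3.09942194e-04  6.73078714e-05 -5.69754975e-04]
```

Stud confirmed at (0.6058, 0.0686) and splint yaw about -0.035. I'll go down well in front of it and feel the bench.

```bash
python3 -m creep '[[3.0,0,0,-3,0],[3.0,0,0,-5.5,0],[3.0,0,0,-6.8,0],[3.0,0,0,-7.0,0],[3.0,0,0,-7.0,0]]'; python3 -m creep '[[3.0,0,0,-0.2,0],[3.0,0,0,-0.2,0]]'; python3 -m creep '[[3.0,0,0,-0.2,0],[3.0,0,0,-0.2,0]]'
```

```text
t: 9.35
position: [0.4849, 0.0577, 0.0039]
ee_rot: [-0.0, 0.722, 0.692, -0.001]
contact_force: [-0.8, -0.0, -1.3]
grip_width: 0.367
grip_force: 60.0
t: 9.52
position: [0.4862, 0.058, 0.003]
ee_rot: [0.0, 0.721, 0.692, 0.001]
contact_force: [-0.9, -0.1, -1.1]
grip_width: 0.366
grip_force: 60.0
t: 9.68
position: [0.4859, 0.0581, 0.0006]
ee_rot: [0.0, 0.721, 0.692, 0.0]
contact_force: [0.4, -0.8, -0.6]
grip_width: 0.368
grip_force: 60.0
```

```bash
python3 -m creep '[[3.0,0,0,-0.15,0],[3.0,0,0,-0.15,0]]'; python3 -m creep '[[3.0,0,0,-0.1,0],[3.0,0,0,-0.1,0]]';  python3 -m creep '[[3.0,0,0,-0.1,0],[3.0,0,0,-0.1,0]]'
```

```text
t: 9.85
position: [0.4855, 0.058, -0.0013]
ee_rot: [0.0, 0.721, 0.692, 0.0]
contact_force: [0.4, -0.2, -1.3]
grip_width: 0.368
grip_force: 60.0
t: 10.02
position: [0.4854, 0.0581, -0.0024]
ee_rot: [-0.0, 0.721, 0.692, -0.0]
contact_force: [-0.7, 0.2, -0.7]
grip_width: 0.368
grip_force: 60.0
t: 10.18
position: [0.4854, 0.058, -0.0035]
ee_rot: [-0.0, 0.721, 0.692, -0.0]
contact_force: [-0.8, -0.3, -1.1]
grip_width: 0.371
grip_force: 60.0
```

```bash
python3 -m creep '[[3.0,0,0,-0.05,0],[3.0,0,0,-0.1,0],[3.0,0,0,-0.1,0]]'; python3 -m creep '[[3.0,0,0,-0.05,0],[3.0,0,0,-0.05,0]]';  python3 -m creep '[[3.0,0,0,-0.05,0],[3.0,0,0,-0.05,0]]'
```

```text
t: 10.43
position: [0.4856, 0.0581, -0.0039]
ee_rot: [0.0, 0.721, 0.692, 0.0]
contact_force: [-3.0, 0.2, 11.0]
grip_width: 0.363
grip_force: 65.2
t: 10.6
position: [0.4857, 0.0581, -0.004]
ee_rot: [0.0, 0.721, 0.692, 0.0]
contact_force: [-4.8, -1.0, 19.1]
grip_width: 0.368
grip_force: 68.3
t: 10.77
position: [0.4858, 0.0581, -0.0041]
ee_rot: [0.0, 0.721, 0.692, 0.0]
contact_force: [-6.8, -0.7, 26.7]
grip_width: 0.368
grip_force: 71.4
```

Bench felt at z ≈ -0.0037. Raise about 1 mm and go forward past the stud, with the stud clear on the barb's open side.

```bash
python3 -m creep '[[3.0,0,0,0.3,0],[3.0,0,0,0.3,0],[3.0,1,-0.04,0.3,0],[3.0,2,-0.07,0.3,0],[3.0,2.7,-0.1,0.3,0],[3.0,3,-0.1,0.3,0],[3.0,3,-0.1,0.3,0]]'; python3 -m creep '[[3.0,0.5,-0.02,0,0],[3.0,1.0,-0.04,0,0],[3.0,1.5,-0.05,0,0],[3.0,1.9,-0.07,0,0],[3.0,1.9,-0.07,0,0],[3.0,1.9,-0.07,0,0]]'
python3 - <<'E'
from h import *
im,K,M=cam();cv2.imwrite('pics/w9.png',im[:,:,::-1]);s=telemetry.state();print(s["position"],s["ee_rot"])
st=np.array([.6058,.0686,.031]);u,v=w2px(K,M,st);print(u,v)
g=cv2.cvtColor(im,cv2.COLOR_RGB2GRAY)
u,v=int(u),int(v)
for r in range(v-30,v+72,3): print(r,' '.join('%3d'%x for x in g[r,u-40:u+40:2]))
# predicted tag
o=s["position"];a=-.0415
c=eyes.get_calibration("wrist");T=np.array(c["T_tool_cam"])
for n,p in [("noseTL",(62,9,14)),("noseTR",(62,-9,14)),("tip",(80,7,12)),("bend",(80,-6,12))]:
    x,y,z=np.array(p)/1e3; print(n,w2px(K,T,np.array([-.0028+y+.011*x,x-.011*y,-.001-z])).round())
E
```

```text
t: 11.35
position: [0.5159, 0.057, -0.0026]
ee_rot: [-0.0, 0.721, 0.692, -0.0]
contact_force: [0.6, -0.6, -1.9]
grip_width: 0.364
grip_force: 60.1
t: 11.85
position: [0.5346, 0.0563, -0.0024]
ee_rot: [-0.0, 0.721, 0.692, -0.0]
contact_force: [0.1, 0.2, -1.3]
grip_width: 0.365
grip_force: 60.1
[ 0.53434615  0.05631801 -0.00238386] [-6.30345905e-05  7.21452321e-01  6.92464104e-01 -9.63555080e-05]
520.7657472287385 291.34575020174856
261 196 135 132 134 136 137 135 137 138 140 141 167 245 252 255 255 255 255 255 255 255 255 255 255 255 255 255 255 255 255 255 255 255 255 255 255 255 255 255 255
264 167 129 130 133 134 134 137 138 140 141 141 142 143 216 255 255 255 255 255 255 255 255 255 255 255 255 255 255 255 255 255 255 255 255 255 255 255 255 255 255
267 172 130 129 129 133 134 136 136 135 139 141 140 144 144 144 232 255 255 255 255 255 255 255 255 255 255 255 255 255 255 255 255 255 255 255 255 255 255 255 255
270 212 211 138 130 130 131 133 138 137 137 138 139 140 141 142 145 176 255 255 255 255 255 255 255 255 255 255 255 255 255 255 255 255 255 255 255 255 255 255 255
273 230 2
[... 4281 characters left out ...]
9 191 190 192 191 189 187 184 185 183 182 178 176 176 178 178 179 183 187 186 185 189 187 186 183 177 174 174 173 171 163 165 110 111 112
354 179 181 182 185 188 191 190 192 191 192 190 185 183 184 184 181 180 176 174 176 178 179 183 186 186 184 186 188 184 181 176 175 174 172 173 160 164 110 110 113
357 180 182 182 186 189 191 190 191 191 190 189 185 182 184 181 179 177 173 174 178 182 185 185 187 184 187 187 187 184 179 175 174 170 170 171 161 121 109 110 111
360 177 180 182 185 189 190 191 190 193 190 188 186 183 184 182 179 177 174 175 179 184 188 185 187 186 186 187 183 182 179 175 171 172 168 145 133 112 107 112 110
noseTL [474. 290.]
noseTR [470. 329.]
tip [516. 292.]
bend [512. 320.]
```

The picture data agree: the stud's top is at (521,291) as predicted, and the shank is near row 321. The stud lies between nose and barb along x, about 17 mm to the open side. Advance 1 mm, then slide left.

```bash
python3 -m creep '[[3.0,0.1,0,0,0],[3.0,0.1,0.3,0,0],[3.0,0.12,0.6,0,0],[3.0,0.13,0.9,0,0],[3.0,0.14,1.2,0,0],[3.0,0.15,1.35,0,0],[3.0,0.15,1.35,0,0],[3.0,0.15,1.35,0,0]]'; python3 -m creep '[[3.0,0,0.05,0,0],[3.0,0,0.1,0,0],[3.0,0,0.1,0,0]]'
```

```text
t: 12.57
position: [0.5359, 0.07, -0.0023]
ee_rot: [0.0, 0.721, 0.693, -0.0]
contact_force: [-0.1, -0.2, 0.1]
grip_width: 0.368
grip_force: 60.1
t: 12.82
position: [0.536, 0.0708, -0.0023]
ee_rot: [-0.0, 0.721, 0.692, 0.0]
contact_force: [-0.7, 0.3, -1.9]
grip_width: 0.373
grip_force: 60.1
```

```bash
python3 -m creep '[[3.0,0,0.05,0,0],[3.0,0,0.1,0,0],[3.0,0,0.1,0,0]]'; python3 -m creep '[[3.0,0,0.05,0,0],[3.0,0,0.05,0,0],[3.0,0,0.05,0,0]]'
```

```text
t: 13.07
position: [0.536, 0.0719, -0.0023]
ee_rot: [-0.0, 0.721, 0.692, 0.0]
contact_force: [-0.3, 0.1, -0.5]
grip_width: 0.371
grip_force: 60.1
t: 13.32
position: [0.5359, 0.0724, -0.0023]
ee_rot: [-0.0, 0.721, 0.692, -0.0]
contact_force: [-1.0, 0.1, -2.3]
grip_width: 0.368
grip_force: 60.1
```

```bash
python3 -m creep '[[3.0,0,0.05,0,0],[3.0,0,0.05,0,0],[3.0,0,0.05,0,0]]'
```

```text
t: 13.57
position: [0.536, 0.0729, -0.0023]
ee_rot: [-0.0, 0.721, 0.692, -0.0]
contact_force: [0.8, -0.2, -1.0]
grip_width: 0.372
grip_force: 60.1
```

```bash
python3 -m creep '[[3.0,0,0.04,0,0],[3.0,0,0.04,0,0],[3.0,0,0.04,0,0]]'
```

```text
t: 13.82
position: [0.536, 0.0732, -0.0023]
ee_rot: [0.0, 0.721, 0.692, -0.0]
contact_force: [0.3, -0.4, -0.1]
grip_width: 0.371
grip_force: 60.0
```

```bash
python3 -m creep '[[3.0,0,0.04,0,0],[3.0,0,0.04,0,0],[3.0,0,0.04,0,0]]'
```

```text
t: 14.07
position: [0.536, 0.0735, -0.0023]
ee_rot: [0.0, 0.722, 0.692, -0.0]
contact_force: [0.7, -2.9, -1.3]
grip_width: 0.367
grip_force: 60.0
```

Light contact: -2.9 N at y = 0.0735, just where predicted. Set the tag down and let the spring close slowly.

```bash
python3 -m creep '[[3.0,0,0,-0.06,0],[3.0,0,0,-0.12,0],[3.0,0,0,-0.12,0]]'
```

```text
t: 14.32
position: [0.536, 0.0735, -0.0036]
ee_rot: [0.0, 0.721, 0.692, -0.0]
contact_force: [1.0, -3.7, -0.7]
grip_width: 0.364
grip_force: 60.3
```

```bash
python3 -m creep '[[3.2,0,0,0,0],[3.4,0,0,0,0],[3.5,0,0,0,0],[3.6,0,0,0,0],[3.7,0,0,0,0],[3.8,0,0,0,0]]'
```

```text
t: 14.82
position: [0.5359, 0.0738, -0.0035]
ee_rot: [-0.0, 0.721, 0.693, 0.0]
contact_force: [-1.6, 0.0, -0.4]
grip_width: 0.447
grip_force: 3.5
```

```bash
python3 -m creep '[[3.9,0,0,0,0],[4.0,0,0,0,0],[4.1,0,0,0,0],[4.2,0,0,0,0],[4.4,0,0,0,0],[4.6,0,0,0,0],[4.8,0,0,0,0],[4.8,0,0,0,0]]'
python3 - <<'E'
from h import *
look('w10',['tag_nose','tag_hook','tag_plates','tag'])
E
```

```text
t: 15.48
position: [0.5359, 0.0737, -0.0035]
ee_rot: [-0.0, 0.721, 0.692, 0.0]
contact_force: [0.6, -0.7, 0.4]
grip_width: 0.565
grip_force: 0.0
tag_nose 0.8 [0.601  0.0697 0.0123] [481. 309.]
tag_nose 0.61 [0.6016 0.0579 0.0109] [479. 332.]
tag_hook 0.58 [0.6088 0.0613 0.0137] [500. 328.]
tag_plates 0.96 [0.5361 0.07   0.0287] [321. 336.]
tag 0.87 [ 0.5421  0.076  -0.0027] [334. 284.]
15.7333 [ 0.53592364  0.07365404 -0.003517  ] [-4.02911023e-05  7.21452184e-01  6.92464255e-01 -1.26174882e-05]
```

```bash
python3 -m creep '[[6.2,0,0,0,0],[6.2,0,0,0,0],[6.2,0,0,0,0],[6.2,0,0,1,0],[6.2,0,0,3,0],[6.2,0,0,6,0],[6.2,-1,2,10,0],[6.2,-2,4,14,0],[6.2,-2,4,14,0],[6.2,-2,4,14,0],[6.2,-2,4,14,0],[6.2,-2,4,14,0]]'
python3 - <<'E'
from h import *
look('w11',['tag_nose','tag_plates','tag','tag_hook'])
im=cv2.imread('pics/w11.png');d=np.load('pics/w11.npz');K,M=d['K'],d['M']
hsv=cv2.cvtColor(im,cv2.COLOR_BGR2HSV)
m=cv2.inRange(hsv,(5,170,90),(18,255,255))
n,l,st,c=cv2.connectedComponentsWithStats(m)
for i in np.argsort(-st[1:,4])[:3]+1: print(st[i],c[i])
s=np.array([px2w(K,M,w2px(K,M,np.array(p)),.005) for p in [(.54,.07,.005)]])
# rectangle prediction of base for pose (x,y,yaw)
o=np.array([.5395,.0712]);y=-.033
for a,b,z in [(33,17,5),(-33,17,5),(33,-17,5),(-33,-17,5),(62,9,14),(62,-9,14),(18,14,50),(18,-14,50)]:
    e=np.array([np.cos(y)*a-np.sin(y)*b,np.sin(y)*a+np.cos(y)*b])/1e3; print((a,b,z),w2px(K,M,np.r_[o+e,z/1e3]).round(1))
# top left edge of orange mask per column
i=np.argmax(st[1:,4])+1
mm=(l==i)
print([(u,int(np.where(mm[:,u])[0].min()),int(np.where(mm[:,u])[0].max())) for u in range(st[i][0],st[i][0]+st[i][2],5)])
E
```

```text
t: 16.73
position: [0.5156, 0.1132, 0.1357]
ee_rot: [-0.0, 0.722, 0.692, -0.001]
contact_force: [0.0, -0.5, -0.2]
grip_width: 0.723
grip_force: 0.0
tag_nose 0.76 [0.6053 0.071  0.0146] [442. 264.]
tag_plates 0.72 [0.536  0.07   0.0266] [350. 276.]
tag 0.67 [ 0.5428  0.075  -0.0026] [356. 254.]
tag_hook 0.93 [0.6124 0.0611 0.0093] [449. 273.]
tag_hook 0.53 [0.6069 0.0656 0.0018] [439. 264.]
tag_hook 0.28 [0.5366 0.0677 0.0276] [351. 279.]
16.9833 [0.51565424 0.11321341 0.13572453] [-3.50864266e-04  7.21638214e-01  6.92270039e-01 -5.98689684e-04]
[ 310  239   87   67 1894] [357.80781415 260.31203801]
[272 119   1   1   1] [272. 119.]
[157 125   1   1   1] [157. 125.]
(33, 17, 5) [396.8 241.5]
(-33, 17, 5) [309.7 242.1]
(33, -17, 5) [394.5 282.5]
(-33, -17, 5) [310.3 283. ]
(62, 9, 14) [437.4 255.4]
(62, -9, 14) [435.5 277.6]
(18, 14, 50) [385.9 268.7]
(18, -14, 50) [384.1 306.8]
[(310, 241, 280), (315, 240, 281), (320, 239, 281), (325, 239, 245), (330, 239, 281), (335, 239, 281), (340, 240, 281), (345, 240, 281), (350, 240, 281), (355, 240, 281), (360, 240, 281), (365, 240, 281), (370, 240, 281), (375, 240, 292), (380, 240, 305), (385, 240, 282), (390, 241, 281), (395, 240, 251)]
```

Run:
```python
from h import *
im=cv2.imread('pics/w11.png');d=np.load('pics/w11.npz');K,M=d['K'],d['M']
o=np.array([.5393,.0719]);y=-.033
P=lambda a,b,z:w2px(K,M,np.r_[o+np.array([np.cos(y)*a-np.sin(y)*b,np.sin(y)*a+np.cos(y)*b])/1e3,z/1e3]).round(1)
for x in(-30,-24,-16): print("plunger rear top",x,P(x,0,50),P(x,-12,50))
for g in (2,8,16): print("barb mid gap",g,P(62+g+2,5,12),"bend",P(62+g+2,-6,12))
print("stud",w2px(K,M,np.array([.6058,.0686,.031])))
for r in (284,290,296,300): print(r,[tuple(int(v) for v in im[r,u]) for u in range(300,330,2)])
for r in range(246,292,3): print(r,' '.join('%3d/%3d'%(im[r,u,2],im[r,u,0]) for u in range(432,480,3)))
```

```text
plunger rear top -30 [312.7 287.5] [313.  303.7]
plunger rear top -24 [321.7 287.5] [321.8 303.6]
plunger rear top -16 [333.7 287.4] [333.7 303.5]
barb mid gap 2 [441.4 258.5] bend [440.1 272. ]
barb mid gap 8 [449.4 258.5] bend [448.1 272. ]
barb mid gap 16 [460.  258.4] bend [458.6 271.9]
stud [448.92598655 276.39674845]
284 [(66, 106, 153), (65, 105, 151), (65, 105, 151), (68, 107, 154), (63, 102, 150), (63, 102, 150), (64, 104, 150), (61, 100, 145), (65, 104, 149), (68, 104, 150), (69, 100, 141), (98, 100, 112), (101, 104, 116), (77, 97, 128), (65, 107, 155)]
290 [(64, 107, 152), (63, 104, 150), (63, 105, 150), (64, 103, 149), (65, 103, 150), (69, 107, 154), (62, 104, 148), (63, 101, 145), (62, 104, 147), (67, 106, 148), (68, 97, 137), (175, 177, 189), (179, 182, 194), (94, 110, 136), (65, 107, 156)]
296 [(68, 108, 154), (64, 104, 150), (67, 106, 151), (65, 106, 152), (61, 101, 148), (65, 104, 154), (64, 105, 151), (63, 102, 147), (64, 100, 147), (66, 105, 150), (64, 105, 149), (175, 177, 190), (178, 181, 192), (90, 115, 146), (67, 110, 158)]
300 [(62, 103, 151), (62, 101, 148), 
[... 1621 characters left out ...]
 218/204 218/204 219/205 218/205 217/203
279  97/ 83 112/102 110/ 99 219/205 197/192 198/192 198/193 200/192 218/205 217/203 220/206 218/204 217/203 217/203 216/202 218/203
282 109/ 96 111/ 99 110/102 218/204 216/202 208/198 211/199 217/203 217/203 217/203 216/202 215/202 215/202 216/202 215/202 213/200
285 108/ 96 114/102 113/103 218/205 219/206 219/205 221/206 219/205 219/204 220/207 219/205 218/205 219/205 218/205 218/204 219/206
288 109/ 98 110/101 138/127 216/202 216/202 216/202 217/203 216/202 214/201 215/202 214/201 214/201 214/200 215/201 215/201 213/200
291 194/179 200/187 206/191 214/200 213/199 215/202 215/202 215/201 214/201 213/200 215/201 213/200 213/199 213/200 213/200 213/200
```

The plunger plate's rear is at column 321.5, matching a travel of 0.006 (caught), and the barb shows beyond the stud at (449,258–264). The base is flat and square, and the robot is clear.

```bash
python3 -c "
from cell import order; print(order.close_job())"
```

```text
the job is handed in; nothing more can be done
None
```

The orange tag is clipped on the white splint's stud, lying flat and straight with the hook closed around it, and the job was handed in at about 17 s; I never moved the blue tag or the other things.

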